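Seat the clamp disc in its assembly nest

TASK

Two loose steel clamp discs lie on the brown assembly plate. With the fingertips, push the larger disc along the top of the plate and over the rim of the round recess until it drops in and lies flat and flush, fully home. Do not pick up, tip over or carry either disc, leave the smaller disc where it lies, and do not disturb the tape roll, screwdriver or wire spool nearby; finish with the hand clear.

Things in the scene. Friction and masses are not known exactly. Their poses are not given: they have to be found in the camera images.
- nest: Brown phenolic assembly plate, fixed to the bench, 150 mm (its x) by 270 mm (its y), flat top 18 mm above the bench. Origin: centre of the underside, z up. In the middle of the top one round recess, 66 mm in diameter, 10 mm deep, vertical wall, 1 mm chamfer at the rim. A low tab with two screws (under 11 mm high) sticks out 25 mm at each y end.
- recess_floor (a point): Centre of the flat floor of the recess, 10 mm below the top of the plate (8 mm above the bench); axes as the plate.
- large_disc: The larger loose steel disc, 62 mm in diameter, 10 mm thick, about 0.24 kg, small countersink in its top; lies on the plate's top to the left or right of the recess, 70 to 105 mm from its centre (centre to centre). Origin: centre of the underside, z up. Slides when pushed on its edge; seated in the recess it is flush with the plate, with 2 mm play all round.
- small_disc: The smaller loose steel disc, 40 mm in diameter, 10 mm thick, about 0.1 kg, on the plate's top on the other side of the recess. Too small for this recess; it stays where it is. Origin: centre of the underside.
- tape: Small roll of black tape lying flat, 63 x 60 x 19 mm, on the bench to the right of the plate. Bystander. Origin: centre of the underside.
- screwdriver: Blue-handled screwdriver lying on the bench, 184 mm long, 24 mm thick, right of the plate. Bystander. Origin: underside, mid-length.
- wire_spool: Spool of silvery wire with black flanges, standing, 64 mm in diameter, 60 mm high, behind the plate. Bystander. Origin: centre of the underside.

How it is judged:
At the end, for the whole second after the job is handed in: The large disc lies in the recess: centre within 5 mm of the recess centre, underside within 2 mm of the recess floor, level within 0.05 rad, at rest; the small disc is at rest within 15 mm of where it began (horizontal distance between large_disc and recess_floor below 0.005 m and z of large_disc in the frame of recess_floor below 0.002 m and angle between large_disc's own z axis and vertical below 0.05 rad and linear speed of each of large_disc, small_disc below 0.01 m/s and distance of small_disc from where it was at the start of the episode below 0.015 m); the robot touches nothing.
It fails at once if the large disc is lifted more than 8 mm above the plate's top (z of large_disc in the frame of nest above 0.026 m).
It fails at once if the large disc leaves the plate or is tipped up (more than 0.5 rad) (angle between large_disc's own z axis and vertical above 0.5 rad or z of large_disc in the frame of nest below 0.004 m).
It fails at once if the small disc is lifted more than 8 mm above the plate's top (z of small_disc in the frame of nest above 0.026 m).
It fails at once if the small disc is shifted more than 15 mm (distance of small_disc from where it was at the start of the episode above 0.015 m).
It fails at once if the tape roll, the screwdriver or the wire spool is shifted more than 20 mm (distance of any of tape, screwdriver, wire_spool from where it was at the start of the episode above 0.02 m).
It also fails if it takes over 42 s, if anything falls off the work surface, if the arm or the gripper's body presses on something with over 40 N, if the wrist force passes 120 N, or if a joint passes its speed limit or range.

ROBOT

A 6-joint arm with a two-finger parallel gripper is mounted at the origin on a cart in front of the work surface, level with it; the furniture and walls round the work are solid. World frame = base frame: x ahead of the robot, y to its left, z up, the work surface at z = 0. Lengths are in m, angles in rad, forces in N, time in s.
With the tool pointing down it reaches from about 0.325 to 0.775 m from the base axis. Payload 5.5 kg.
Tool frame: the origin (TCP) lies on the centre line of the jaws, within the pads' length; the fingertips stand 25 mm ahead of it and the grasp point (between the pads) lies 6 mm ahead of it; z points along the fingers, y is the line along which they close (so a half turn about z gives the same grasp; the last joint's range is limited). The gripper opens to 85 mm and grips with 20 to 120 N. Pads are 22 mm wide; open, the fingers measure 114 mm over their backs; the gripper's body (76 mm by 85 mm) begins 54 mm behind the grasp point. The pads swing forward as they close: fully open they stand 13 mm farther back than shut.
Start: joints at [1.275, 0.091, 1.231, -0, 1.82, -0.057], TCP at [0.142, 0.583, 0.256] pointing down, gripper open.
Joint ranges: [-2.87, 2.87], [-0.86, 2.18], [0.17, 2.46], [-1.51, 4.65], [0.06, 2.69], [-2.65, 2.65]. Speed limits (rad/s): [2.57, 2.57, 3.01, 3.14, 3.14, 3.14].

INTERFACE

Orientations are given as a unit quaternion [w, x, y, z].
In Python, from bench import bot, jaws, monitor, eyes, job gives the robot as it stands. Calls block until the motion is done:
- bot.move_to(position, orientation): joint-space move of the TCP to a pose.
- bot.movel(position, max_speed=0.15, frame=None): straight line of the TCP; frame=None keeps the orientation; max_speed is the mean speed in m/s.
- bot.movej(angles): joint-space move.
- jaws.ungrasp() and jaws.close_gripper(): open the fingers fully, or close them until they stop; the grip force is fixed at half the most.
- bot.hold(seconds).
- bot.solve_ik(position, orientation): joint angles nearest the present ones, or None.
- monitor.observe(): the state.
- eyes.snapshot(name): name is "side" or "top" or "wrist"; returns the picture (420x560x3 uint8, red, green, blue); there is no depth.
- eyes.calibration(name): a dict with "fx", "fy", "cx", "cy" (pixels), "R" (3x3) and "t" (3): a world point X has camera coordinates R X + t; the wrist camera has in their place "tool_from_camera" (4x4, takes a point from camera to tool coordinates, whose origin is the TCP and whose axes are the flange's). Camera axes: x right, y down, z forward; pixel columns grow to the right and rows downward; lengths in m; the calibration is good to about 2 mm. A picture is of the moment at which its call begins: read the wrist's pose just before it. calibration takes no time and is no camera call.
A pose or a line that the arm cannot do raises bot.IKError and nothing moves.
- job.close_job(): hands the job in; it is judged then, once.
Trained networks look in the newest picture that a camera, given by its name, has taken for a name from the list of things; names that differ only in an ending like _2 or _b are one class to them, and where a whole thing is asked for, a point or a joint stands for the part that bears it (a point fixed in the world has none). Each returns a list of dicts, best first, with "p" (0 to 1); they miss things now and then, are a little off and sometimes report something else, mostly with a low value. They report only what shows in the picture. A call takes as long as a camera call.
- eyes.boxes_of(label, camera): "bbox" ([centre column, centre row, width, height] in pixels, round what is visible of it).
- eyes.regions_of(label, camera): "region" (420x560 bool, what is visible of it) and "bbox" ([centre column, centre row, width, height] in pixels, round what is visible of it).
- eyes.tip_of(label, camera): "centre" ([column, row] in pixels: a listed point, or the origin of a listed thing).
The state is a dict: "clock": time; "joint_pos": joint angles; "qd": joint speeds; "tau": joint torques, N m; "position": TCP position; "orientation": TCP orientation; "force": force on the tool from outside, world axes, zero at the start; "moment": the same for the moment, N m; "width": opening from 0.0 (shut) to 1.0 (fully open); "grip_force": force on a finger pad.
Only numpy, scipy, OpenCV 4.12 (cv2) and the standard library are available. Lean on these libraries where they do the work, as an engineer would, in place of code of your own. Each camera call takes 0.05 s, during which the arm holds its last target. There are 200 camera calls.

## Working session

There is one attempt and no reset: what is moved stays moved. The work goes in short steps, each a Python script; the robot and the scene stay as the last script left them, time stands still between calls to the robot, and variables do not carry over. Pictures are saved under pics/ and viewed, at most 10 in all, crops included, and the job is handed in when it is done.

```bash
mkdir -p pics; cat > h.py <<'E'
from bench import bot, jaws, monitor, eyes, job
import numpy as np, cv2
def ray(cam,px,z):
    c=eyes.calibration(cam); R=np.array(c["R"]);t=np.array(c["t"])
    d=R.T@np.array([(px[0]-c["cx"])/c["fx"],(px[1]-c["cy"])/c["fy"],1]); o=-R.T@t
    return o+d*(z-o[2])/d[2]
E
python3 - <<'E'
from h import *
s={k:eyes.snapshot(k) for k in("top","side")}
for k in s: cv2.imwrite(f"pics/{k}0.png",s[k][...,::-1])
H=dict(nest=.018,recess_floor=.008,large_disc=.018,small_disc=.018,tape=0,screwdriver=0,wire_spool=0)
for c in s:
  for n,z in H.items():
    for d in eyes.tip_of(n,c)[:2]: print(c,n,round(d["p"],2),np.round(d["centre"],1),ray(c,d["centre"],z if n!="nest" else 0).round(4))
for n in("large_disc","small_disc"):
  for d in eyes.regions_of(n,"top")[:2]: print(n,d["p"],d["bbox"],ray("top",d["bbox"],.028).round(4))
o=monitor.observe();print(o["clock"],o["orientation"],o["position"])
E
```

```text
top nest 0.6 [212.4 224. ] [0.5031 0.2513 0.    ]
top recess_floor 0.85 [214.3 221.2] [0.5095 0.245  0.008 ]
top large_disc 0.89 [243.4 229.5] [0.4871 0.1693 0.018 ]
top small_disc 0.48 [183.8 201.2] [0.5604 0.3218 0.018 ]
top tape 0.78 [332.3 263.6] [ 0.4009 -0.0523  0.    ]
top screwdriver 0.72 [384.1 231.2] [ 0.4809 -0.1847  0.    ]
top wire_spool 0.84 [243.3 142.6] [0.7173 0.1733 0.    ]
side nest 0.66 [281.  255.1] [0.5104 0.231  0.    ]
side nest 0.6 [284.8 260.8] [0.5024 0.2493 0.    ]
side recess_floor 0.73 [279.8 258.6] [0.5111 0.2553 0.008 ]
side recess_floor 0.37 [181.3 239.9] [0.7025 0.2065 0.008 ]
side large_disc 0.86 [296.9 229.4] [0.4839 0.1641 0.018 ]
side small_disc 0.57 [244.9 274.4] [0.5638 0.3228 0.018 ]
side tape 0.77 [331.2 193. ] [ 0.4079 -0.0563  0.    ]
side screwdriver 0.68 [305.8 172. ] [ 0.4708 -0.189   0.    ]
side screwdriver 0.36 [298.5 228.8] [0.4813 0.1287 0.    ]
side wire_spool 0.69 [181.4 238.4] [0.7082 0.1875 0.    ]
large_disc 0.61 [244.2, 230.9, 20.3, 23.5] [0.4829 0.1661 0.028 ]
small_disc 0.65 [182.6, 197.4, 17.1, 15.9] [0.5686 0.3223 0.028 ]
0.9 [3.29303096e-06 1.19129831e-01 9.92878685e-01 1.91937640e-06] [0.14194328 0.58298118 0.25627496]
```

View pics/top0.png

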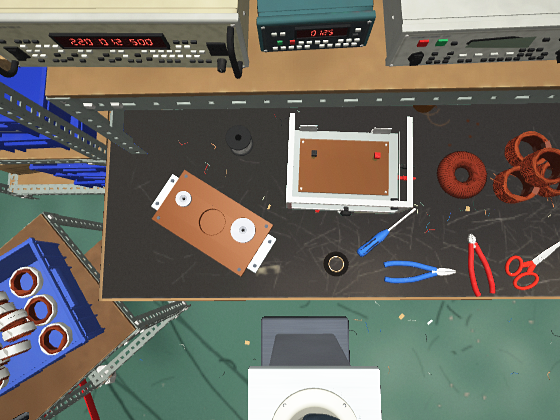

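View pics/side0.png

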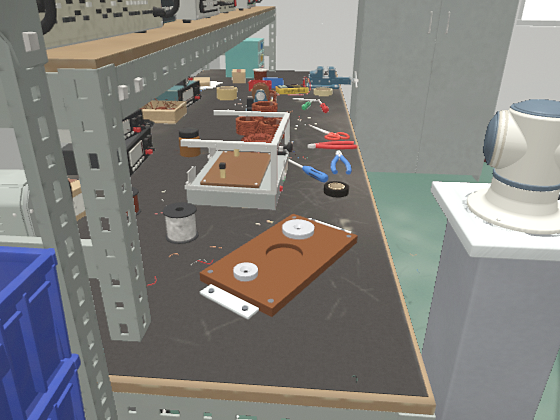

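Both views agree: the top view shows the recess at (211,222), the large disc at (243,230) on the robot's right and the small disc at (183,199). A wrist view from above will refine this.

```bash
cat >> h.py <<'E'
from scipy.spatial.transform import Rotation as Ro
def quat(yaw):  # tool down, tool x along heading yaw
    x=np.array([np.cos(yaw),np.sin(yaw),0]);z=np.array([0,0,-1.]);q=Ro.from_matrix(np.c_[x,np.cross(z,x),z]).as_quat()
    return [q[3],*q[:3]]
def wsnap():
    o=monitor.observe();img=eyes.snapshot("wrist");c=eyes.calibration("wrist")
    q=o["orientation"];R=Ro.from_quat([*q[1:],q[0]]).as_matrix();T=np.array(c["tool_from_camera"])
    A=R@T[:3,:3];p=R@T[:3,3]+o["position"]
    def f(px,z):
        d=A@np.array([(px[0]-c["cx"])/c["fx"],(px[1]-c["cy"])/c["fy"],1]);return p+d*(z-p[2])/d[2]
    return img,f
def look(verbose=1):
    img,f=wsnap();r={}
    for n,z,zt in(("large_disc",.018,.028),("small_disc",.018,.028),("recess_floor",.008,None)):
        t=eyes.tip_of(n,"wrist")
        if t: r[n]=f(t[0]["centre"],z);print(n,"tip",round(t[0]["p"],2),np.round(t[0]["centre"]),r[n].round(4))
        if zt:
            g=eyes.regions_of(n,"wrist")
            if g:
                ct=max(cv2.findContours(g[0]["region"].astype(np.uint8),0,2)[0],key=len)[:,0]
                w=np.array([f(p,zt)[:2] for p in ct],np.float32);c,rad=cv2.minEnclosingCircle(w)
                print(n,"reg",round(g[0]["p"],2),np.round(c,4),"rad",round(rad,4))
    return img,f,r
E
python3 - <<'E'
from h import *
c=eyes.calibration("wrist");print(np.round(c["tool_from_camera"],3),c["fx"],c["cx"],c["cy"])
rec=np.array([.51,.25]);d=np.array([.485,.167]);h=np.arctan2(*(rec-d)[::-1]);print("heading",h)
for y in(h,h+np.pi,h+np.pi/2,h-np.pi/2):
    print(y,[None if q is None else np.round(q,2) for q in(bot.solve_ik([*d,.3],quat(y)),bot.solve_ik([.45,.12,.05],quat(y)))])
E
```

```text
[[ 0.    -0.955 -0.296  0.075]
 [ 1.     0.     0.    -0.   ]
 [-0.    -0.296  0.955 -0.116]
 [ 0.     0.     0.     1.   ]] 336.87648157942317 282.9624264174507 208.03709292886376
heading 1.2782345603910488
1.2782345603910488 [array([ 0.27, -0.13,  1.37, -0.  ,  1.9 ,  0.56]), array([ 0.19, -0.22,  1.89, -0.  ,  1.47,  0.48])]
4.419827213980842 [array([ 0.27, -0.13,  1.37, -0.  ,  1.9 , -2.58]), None]
2.849030887185945 [array([ 0.27, -0.13,  1.37, -0.  ,  1.9 , -1.01]), array([ 0.19, -0.22,  1.89, -0.  ,  1.47, -1.09])]
-0.2925617664038478 [array([ 0.27, -0.13,  1.37, -0.  ,  1.9 ,  2.13]), array([ 0.19, -0.22,  1.89, -0.  ,  1.47,  2.05])]
```

```bash
python3 - <<'E'
from h import *
bot.move_to([.505,.235,.2],quat(1.278));jaws.close_gripper()
img,f,r=look();cv2.imwrite("pics/w1.png",img[...,::-1]);print(monitor.observe()["clock"])
E
```

```text
large_disc tip 0.79 [282. 257.] [0.4857 0.171  0.018 ]
large_disc reg 0.97 [0.4855 0.174 ] rad 0.0312
small_disc tip 0.92 [321.  72.] [0.5644 0.3218 0.018 ]
small_disc reg 0.6 [0.5649 0.3212] rad 0.0201
recess_floor tip 0.86 [279. 176.] [0.5054 0.2462 0.008 ]
3.8
```

View pics/w1.png

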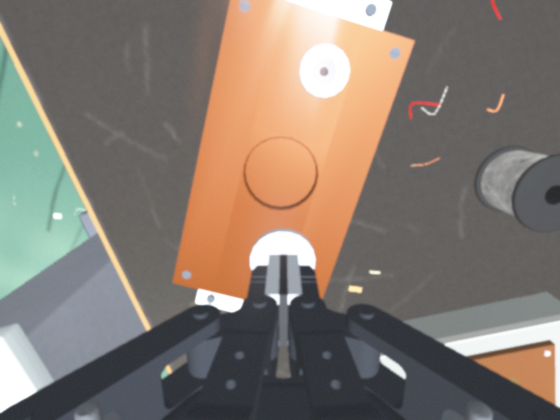

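The picture shows the recess rim centred at about (281,172.5), the large disc at (282,257) partly behind the fingers, and the small disc at (324,71). The measured radii match the known sizes. I'll start behind the disc and push in short stages.

```bash
python3 - <<'E'
from h import *
img,f=wsnap()
rec=f((281,172.5),.018)[:2];print("rec",rec, [np.linalg.norm(f(a,.018)-f(b,.018)).round(4) for a,b in(((244,172),(318,172)),((281,136),(281,209)))])
d=np.array([.4855,.1738]);u=(rec-d)/np.linalg.norm(rec-d);h=np.arctan2(u[1],u[0]);print("dist",np.linalg.norm(rec-d),h)
s=d-u*.058
bot.move_to([*s,.12],quat(h));bot.movel([*s,.047],.12)
print(monitor.observe()["force"])
bot.movel([*(d-u*.032),.047],.06)
img,f,r=look();cv2.imwrite("pics/w2.png",img[...,::-1]);o=monitor.observe();print(o["clock"],o["force"],o["position"])
E
```

```text
rec [0.50844765 0.25110194] [np.float64(0.0664), np.float64(0.0665)]
dist 0.08063612862234956 1.2822252040726017
[ 0.0989335  -0.19845241  0.09734962]
large_disc tip 0.95 [283. 181.] [0.4891 0.1846 0.018 ]
large_disc reg 0.85 [0.489  0.1849] rad 0.0306
recess_floor tip 0.89 [280.  17.] [0.5065 0.2488 0.008 ]
6.125 [-0.50116472 -0.46882325  0.04608873] [0.47632478 0.14298533 0.04691778]
```

View pics/w2.png

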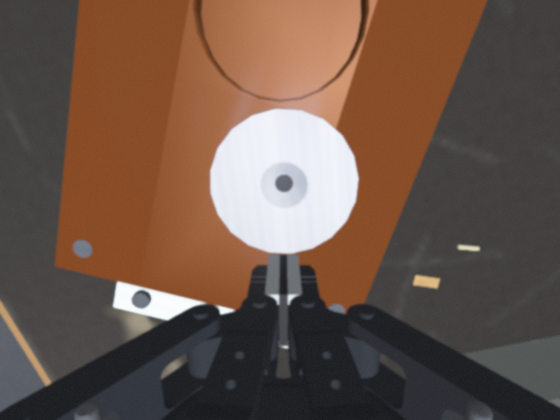

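The disc (284,181) is moving straight ahead of the fingertips, in line with the recess (281,13).

```bash
cat >> h.py <<'E'
def finish_msg():
    o=monitor.observe();print(round(o["clock"],2),np.round(o["force"],1),np.round(o["position"],4))
E
python3 - <<'E'
from h import *
rec=np.array([.5078,.2505]);d=np.array([.489,.1848])
u=(rec-d)/np.linalg.norm(rec-d);print(np.linalg.norm(rec-d),np.arctan2(u[1],u[0]))
bot.movel([*(d+u*(.045-.0438)),.047],.05)
img,f,r=look();cv2.imwrite("pics/w3.png",img[...,::-1]);finish_msg()
E
```

```text
0.0683368860865053 1.29209465776119
large_disc tip 0.88 [282. 182.] [0.5014 0.2267 0.018 ]
large_disc reg 0.65 [0.5016 0.227 ] rad 0.0309
7.47 [-0.9  0.2  0.5] [0.4894 0.1858 0.047 ]
```

View pics/w3.png

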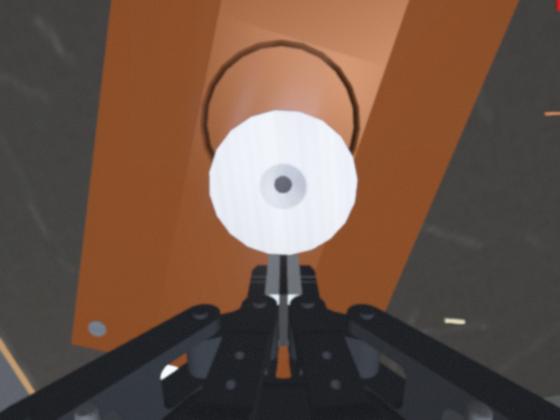

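Disc at (283,183), recess rim centre about (281.5,119): still in line. I'll push over the rim.

```bash
python3 - <<'E'
from h import *
img,f=wsnap();rec=f((281.5,119),.018)[:2];p=np.array(monitor.observe()["position"][:2])
d=np.array([.5015,.2268]);u=(rec-d)/np.linalg.norm(rec-d);print(rec,np.linalg.norm(rec-d),u)
bot.movel([*(rec-u*.0435),.047],.05);bot.hold(.3)
img,f,r=look();cv2.imwrite("pics/w4.png",img[...,::-1]);finish_msg()
E
```

```text
[0.50889874 0.25233254] 0.026582928496031912 [0.2783267  0.96048646]
large_disc tip 0.68 [279. 181.] [0.5077 0.2519 0.018 ]
large_disc reg 0.62 [0.5086 0.2524] rad 0.0286
small_disc reg 0.88 [0.5588 0.3069] rad 0.0137
8.78 [-0.2 -0.7  0.1] [0.4968 0.2105 0.047 ]
```

View pics/w4.png

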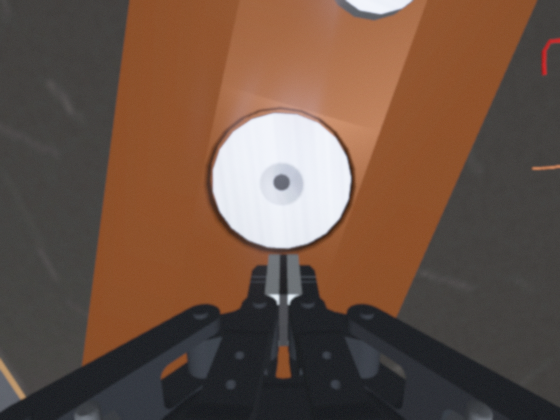

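The disc at (281,181) looks smaller, with an even dark gap all round, so it has dropped in. I'll retreat and check from above.

```bash
python3 - <<'E'
from h import *
bot.movel([.493,.198,.055],.1);bot.movel([.49,.187,.16],.2);bot.hold(.3)
img,f,r=look();s=eyes.snapshot("side");finish_msg()
a=cv2.resize(s[200:320,190:370],(540,360),interpolation=2);b=cv2.resize(img,(480,360))
cv2.imwrite("pics/w5.png",cv2.resize(np.hstack([a,b]),(800,282))[...,::-1])
E
```

```text
large_disc tip 0.61 [284. 117.] [0.5093 0.2497 0.018 ]
large_disc reg 0.68 [0.5079 0.2501] rad 0.0296
small_disc reg 0.75 [0.5603 0.3104] rad 0.0172
10.41 [-0.6 -0.6 -0.3] [0.49  0.187 0.16 ]
```

View pics/w5.png

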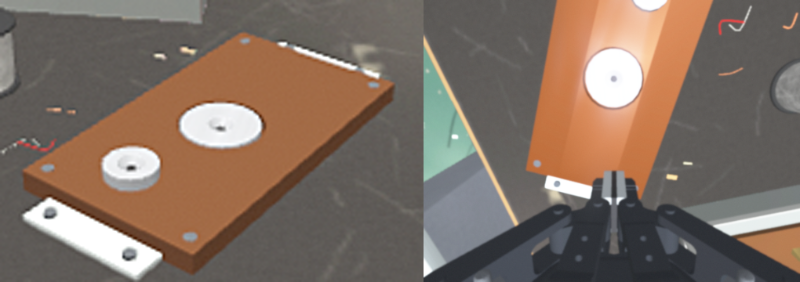

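The side view shows the large disc flush and level in the recess with no visible edge. The small disc is untouched and the hand is clear.

```bash
python3 -c "
from h import *
print(job.close_job())"
```

```text
the job is handed in; nothing more can be done
None
```

The large disc was pushed into the recess and looks flush and level in the last side and wrist pictures; the small disc was left alone, the hand was clear, and the job was handed in just after 10.4 s (no verdict was returned).

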